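# Set the length stop against the timber and latch its locking bar

## Task

Set the length stop on the cut-off fence: with its locking bar still up, slide the stop along the rail without ramming until the timber is held snug, with no gap, between the stop and the fixed end block. Then swing the locking bar down under the chip guard until its tip has snapped under the spring catch and stays there, let go, and leave the try square and the offcut where they lie.

Things in the scene. Friction and masses are not known exactly. Their poses are not given: they have to be found in the camera images.
- fence: Fixed cut-off fence; sizes in mm in its frame: x away from the robot, y along the rail towards the end block, z up, origin on the bench. Plywood base x -120..165, y -250..290, top z 20. Aluminium rail x 30..70, y -230..270, top z 70; the timber lies on the base in front (-x) of it. Dark wood end block x -40..40, y 240..280, z 20..80
- guard_edge (a point): Middle of the lower robot-side edge of the clear chip guard, a fixed level sheet over the rail: fence x 40..165, y -235..245, z 250..256, on two 30 mm posts at x 145, y -215 and 225. An upright tool meets it when its tip is over the locking bar's outer half; lean the tool about 40 deg, its body on the robot's side of this edge
- end_face (a point): Centre line of the end block's face that the timber must meet (face looks to the fence's -y), 45 above the bench; axes as the fence
- carriage (a joint): Travel of the length stop along the rail, m, 0..0.18, grows towards the end block. Slides with about 3 N friction and stays where left. The stop is a grey saddle over the rail, fence x -30..125, top z 100, from 45 mm ahead (y) to 70 mm behind fence y = travel - 0.14, with a steel foot (z 24..76) in front of the rail that pushes the timber
- stop_face (a point): Middle of the stop's pushing face (+y face of its steel foot), 45 above the bench; axes as the fence. Face spans fence x -29..25
- stop_grip (a point): Grip point of the stop's black upright handle: 26 (fence x) by 16 (fence y), z 100..155, point at z 130 on its centre line. Pinch it from above across its 16 mm, fingers either side in fence y. The handle stands 100 mm behind the pushing face and 80 mm (in y) from the locking bar's centre line
- latch_hinge (a point): Hinge axis of the locking bar (runs along the fence's y), on top of the stop at its robot side: fence x -35, z 112, 80 mm on the +y side of the handle. Axes as the fence
- latch (a joint): Angle of the locking bar, rad: 0 closed (level, pointing to fence +x), 1.57 upright, more leans towards the robot; range -0.035..2.0. A weak spring (0.16 Nm/rad towards 1.65) and friction (0.06 Nm) lift it unless caught. The tip meets the catch at about 0.17 and needs some 8 to 20 N on the pad to snap past; press on to the hard stop at -0.035; let go, it rests at about 0.01
- latch_pad (a point): Point on the outer face of the locking bar (upper face when closed), 100 from the hinge, on the centre line: push here. Bar: flat steel, 26 wide, 8 thick (hinge axis mid-thickness), its tip a 10 mm round cross pin 130 from the hinge. Site axes turn with the bar: x along it away from the hinge, z out of the outer face
- catch (a joint): How far the spring catch at the stop's far end is pushed back (fence +x), m: 0 at rest, to 0.014. A steep slope above a flat lip that begins at fence x 92, z 118..122; its top is at z 143. It yields about 8 mm as the bar's tip goes by and springs back over it. Do not press on it
- timber: Loose straight piece of light timber, 50 (x) by 180 (y) by 40 (z), 0.26 kg or so, on the base board in front of the rail between the stop and the end block; origin at its underside's centre, y along its length towards the end block
- timber_near (a point): Middle of the timber's end that faces the stop, 25 above its underside
- timber_far (a point): Middle of the timber's end that faces the end block, 25 above its underside
- square: Bystander: try square lying on the base board's front strip, wood stock 70 by 22 by 16, steel blade 120 long; leave alone
- offcut: Bystander: offcut of darker wood 45 by 90 by 30 on the base board's front strip; leave alone
Mind the look-alikes: they are no part of the job. What is shaped like the timber but blue or yellow is not meant.

How it is judged:
By the outcome, as a careful person would: the job done as asked, in the order asked, and still so for the second after the job is handed in, with the robot touching nothing.
It also fails if it takes over 51 s, if anything falls off the work surface, if the arm or the gripper's body presses on something with over 40 N, if the wrist force passes 120 N, or if a joint passes its speed limit or range.

## Robot

A 6-joint arm with a two-finger parallel gripper is mounted at the origin on the work surface. World frame = base frame: x ahead of the robot, y to its left, z up, the work surface at z = 0. Lengths are in m, angles in rad, forces in N, time in s.
With the tool pointing down it reaches from about 0.325 to 0.85 m from the base axis. Payload 15.5 kg.
Tool frame: the origin (TCP) lies midway between the tips of the shut fingers; the grasp point (between the pads) lies 19 mm behind it; z points along the fingers, y is the line along which they close (so a half turn about z gives the same grasp; the last joint's range is limited). The gripper opens to 91 mm and grips with 3 to 60 N. Pads are 32 mm wide; open, the fingers measure 118 mm over their backs; the gripper's body (76 mm by 178 mm) begins 60 mm behind the grasp point.
Start: joints at [-1.29, 0.494, 1.345, -0, 1.302, -0.096], TCP at [0.23, -0.581, 0.214] pointing down, gripper open.
Joint ranges: [-2.91, 2.91], [-0.82, 2.16], [0.22, 2.67], [-1.22, 4.37], [0.12, 2.79], [-3.08, 3.08]. Speed limits (rad/s): [1.89, 1.89, 2.57, 3.01, 3.01, 3.01].

## Interface

Orientations are given as [roll, pitch, yaw] about the fixed x, y, z axes, in that order (R = Rz(yaw) Ry(pitch) Rx(roll)).
In Python, from plant import env, imaging gives the robot as it stands.
- The arm moves only by the shell command python3 -m inch 'ROWS' [FORCE]. ROWS is text: rows parted by semicolons, each of 5 numbers parted by spaces: the shift along the tool's x, y, z in mm, then the turn about the tool's z in rad, then the opening, from 0 (shut) to 1 (fully open). In form: x y z spin gripper; .... A call has 1 to 5 rows; each row shifts and turns the commanded pose from where the row before left it, along the tool's axes as they then stand; what a row does not reach is not made up. A row lasts 1/12 s, in which the tool goes at most 41.7 mm and 7.16 degrees, less where a joint would pass 70% of its speed; a pose out of reach is approached as far as the arm can. A call is refused whole if a number of a shift passes 41.7 or a number of a turn 0.125, either way. A call with a gripper value outside its range is refused whole. The fingers move at their own pace and stop on an object; FORCE is the grip in N (left out, the last holds). Time passes only in rows, so rows that do not move let the fingers close. It gives the time, the measured TCP pose, the force, the opening and the grip force at its end, in the units of the state.
- env.get_state(): the state, without advancing time (a new reading comes with each control period).
- imaging.capture(name): name is "scene" or "top"; returns the picture (384x512x3 uint8, blue, green, red); there is no depth.
- imaging.camera_params(name): a dict with "K" (3x3 intrinsics, pixels), "distortion" ([k1, k2, p1, p2, k3] as OpenCV has them; the pictures are not rectified), "cam_to_world" (4x4, takes a point from camera to world coordinates). Camera axes: x right, y down, z forward; pixel columns grow to the right and rows downward; lengths in m; the calibration is good to about 2 mm. A picture is of the moment at which its call begins. camera_params takes no time and is no camera call.
- env.job_done(): hands the job in; it is judged then, once.
Trained networks look in the newest picture that a camera, given by its name, has taken for a name from the list of things; names that differ only in an ending like _2 or _b are one class to them, and where a whole thing is asked for, a point or a joint stands for the part that bears it (a point fixed in the world has none). Each returns a list of dicts, best first, with "conf" (0 to 1); they miss things now and then, are a little off and sometimes report something else, mostly with a low value. They report only what shows in the picture. A call takes as long as a camera call. They do not tell look-alikes from the thing itself.
- imaging.outline_of(camera, name): "region" (384x512 bool, what is visible of it) and "extent" ([left, top, right, bottom] in pixels, round what is visible of it).
The state is a dict: "time_s": time; "joints": joint angles; "joint_velocities": joint speeds; "joint_torque": joint torques, N m; "tool_pos": TCP position; "eef_rot": TCP orientation; "force": force on the tool from outside, world axes, zero at the start; "ft_torque": the same for the moment, N m; "opening": finger opening in m; "grip_force": force on a finger pad.
Only numpy, scipy, OpenCV 4.12 (cv2) and the standard library are available. Lean on these libraries where they do the work, as an engineer would, in place of code of your own. Each camera call takes 0.05 s, during which the arm holds its last target. There are 200 camera calls.

## Working session

There is one attempt and no reset: what is moved stays moved. The work goes in short steps, Python scripts to look and compute and a shell command to move; the robot and the scene stay as the last step left them, time stands still between calls to the robot, and variables do not carry over. Pictures are saved under pics/ and viewed, at most 10 in all, crops included, and the job is handed in when it is done.

```bash
ls; mkdir -p pics; python3 - <<'E'
from plant import env, imaging
import cv2
print(env.get_state())
for n in("scene","top"):
    cv2.imwrite(f"pics/{n}0.png",imaging.capture(n)); p=imaging.camera_params(n); print(n,p)
    for t in ["fence","carriage","stop_grip","latch","latch_pad","timber","square","offcut","catch"]:
        try: print(t,[(round(d["conf"],2),[int(v) for v in d["extent"]]) for d in imaging.outline_of(n,t)])
        except Exception as e: print(t,e)
E
```

```text
pics
{'time_s': 0.0, 'joints': array([-1.28949946e+00,  4.94186601e-01,  1.34614003e+00, -2.88037597e-05,
        1.30249150e+00, -9.54908870e-02]), 'joint_velocities': array([-0.00071759,  0.00072101, -0.00095359, -0.00037682,  0.00033018,
        0.00040271]), 'joint_torque': array([-1.87784950e-03, -8.78829789e+01, -3.81866276e+01,  7.05348118e-02,
        5.31034986e-02, -1.06880022e-04]), 'tool_pos': array([ 0.22985166, -0.58078671,  0.21333313]), 'eef_rot': array([-3.14037012e+00, -8.92062331e-05,  3.76795351e-01]), 'force': array([-0.23122475, -0.12271463,  0.48550691]), 'ft_torque': array([ 0.05405553, -0.03225083,  0.02399536]), 'grip_force': 0.0, 'opening': 0.0908492112306958}
scene {'K': array([[484.94633814,   0.        , 250.13606395],
       [  0.        , 484.94633814, 196.23467963],
       [  0.        ,   0.        ,   1.        ]]), 'distortion': array([-0.15580454,  0.        ,  0.        ,  0.        ,  0.        ]), 'cam_to_world': array([[-9.78745499e-01, -1.95242900e-01,  6.27491625e-02,
         4.24485260e-01],
       [-2.05077799e-01,  9.32675485e-01, -2.967
[... 1099 characters left out ...]
1.75583369e-02, -1.06473647e-03,
         8.80446586e-02],
       [ 3.08289896e-03, -1.15318088e-01, -9.93323831e-01,
         1.12374421e+00],
       [ 0.00000000e+00,  0.00000000e+00,  0.00000000e+00,
         1.00000000e+00]])}
fence [(0.96, [192, 59, 416, 223])]
carriage [(0.92, [326, 123, 386, 173]), (0.49, [229, 151, 297, 186])]
stop_grip [(0.78, [327, 121, 385, 172])]
latch [(0.57, [341, 165, 364, 170])]
latch_pad []
timber [(0.98, [115, 159, 186, 199]), (0.95, [228, 152, 297, 184]), (0.73, [305, 237, 370, 289]), (0.64, [185, 244, 240, 314])]
square [(0.94, [249, 189, 303, 214])]
offcut [(0.86, [340, 180, 377, 204]), (0.33, [328, 123, 385, 171]), (0.33, [249, 189, 305, 214])]
catch []
```

```bash
python3 - <<'E'
import cv2
a=cv2.imread("pics/scene0.png")[0:300,90:290]; b=cv2.imread("pics/top0.png")[50:235,180:430]
cv2.imwrite("pics/s1.png",cv2.resize(a,None,fx=2,fy=2,interpolation=cv2.INTER_CUBIC)); cv2.imwrite("pics/t1.png",cv2.resize(b,None,fx=3,fy=3,interpolation=cv2.INTER_CUBIC))
E
```

```text
(no output)
```

View pics/s1.png

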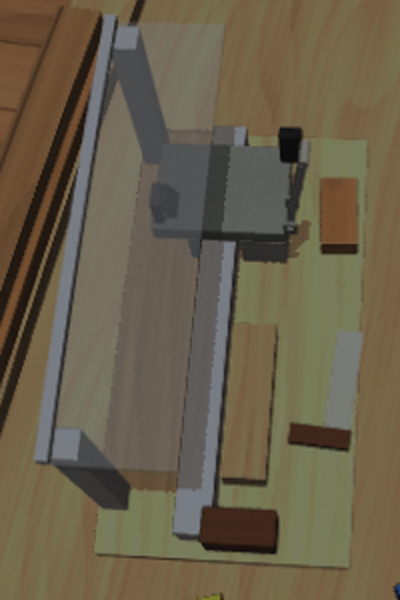

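View pics/t1.png

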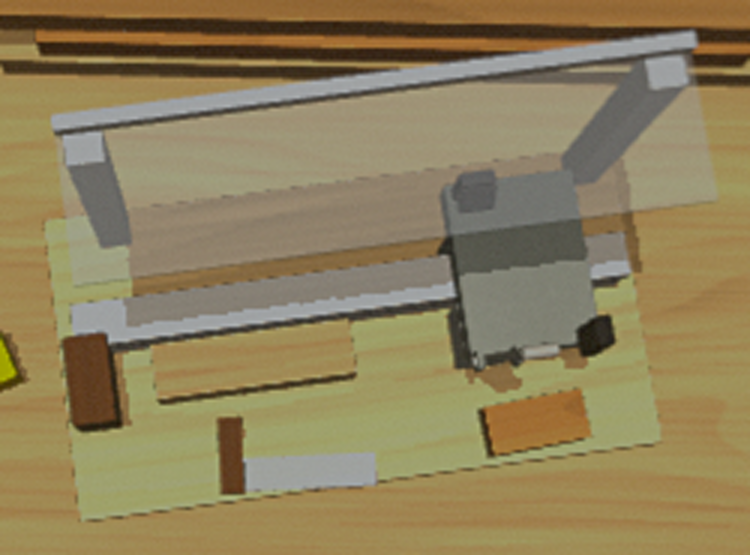

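The scene view shows the stop with its bar up and its black handle at crop (290,140), with the timber at (250,400). The top view shows the handle at crop (598,335), the end block at bottom left and the bar leaning towards the robot. I'll fit the fence pose from the corners.

```bash
cat > h.py <<'E'
import numpy as np, cv2
from plant import env, imaging
from scipy.optimize import least_squares
P={n:imaging.camera_params(n) for n in("scene","top")}
def proj(n,X):
    p=P[n]; T=np.linalg.inv(p["cam_to_world"])
    return cv2.projectPoints(np.atleast_2d(X).astype(float),cv2.Rodrigues(T[:3,:3])[0],T[:3,3],p["K"],p["distortion"])[0][:,0]
def F(f,X):
    X=np.atleast_2d(X)/1000; c,s=np.cos(f[2]),np.sin(f[2])
    return np.c_[f[0]+c*X[:,0]-s*X[:,1], f[1]+s*X[:,0]+c*X[:,1], X[:,2]]
def inv(f,X):
    X=np.atleast_2d(X); c,s=np.cos(f[2]),np.sin(f[2]); d=X-[f[0],f[1],0]
    return np.c_[c*d[:,0]+s*d[:,1],-s*d[:,0]+c*d[:,1],d[:,2]]*1000
def tri(a,b):  # a scene px, b top px
    r=least_squares(lambda X:np.r_[(proj("scene",X)-a).ravel(),(proj("top",X)-b).ravel()],[.5,.0,.1]); return r.x,np.abs(r.fun).max()
S=lambda u,v:np.array([u/2+90,v/2]); Tp=lambda u,v:np.array([u/3+180,v/3+50])
E
python3 - <<'E'
from h import *
t=[((-120,290,20),82,520),((-120,-250,20),660,442),((40,280,80),65,337),((40,240,80),108,333),((-40,240,80),118,425),((-40,280,80),77,430),((70,270,70),70,305)]
s=[((-120,-250,20),366,140),((-120,290,20),349,568),((165,290,20),95,553),((40,240,80),203,507),((-40,240,80),277,510),((-40,280,80),277,545),((40,280,80),203,543)]
A=np.array([a[0] for a in t]);a=np.array([Tp(*q[1:]) for q in t]);B=np.array([q[0] for q in s]);b=np.array([S(*q[1:]) for q in s])
g=lambda f:np.r_[(proj("top",F(f,A))-a).ravel(),(proj("scene",F(f,B))-b).ravel()]
r=least_squares(g,[.45,0,.1],loss="soft_l1"); f=r.x; print(f,g(f).reshape(-1,2).round(1).tolist()); np.save("f.npy",f)
for n,sa,ta in [("handle top",(290,133),(597,330)),("bar tip",(305,145),(548,350)),("timber near-top L corner robot side",(276,324),(354,375)),("timber near rail side",(237,322),(350,320)),("timber far robot",(267,483),(160,402)),("timber far rail",(223,478),(152,345)),("saddle +y robot corner",(287,237),(470,355))]:
    X,e=tri(S(*sa),Tp(*ta)); print(n,X.round(4),round(e,2),inv(f,X).round(1))
for n in("end face",(0,240,45)),("guard",(40,5,250)): print(n[0],F(f,n[1]))
# direct ray fits: handle top at z155 
from scipy.optimize import least_squares as L
for nm,c,px,z in [("handle","scene",S(290,133),155),("handle","top",Tp(597,330),155)]:
    q=L(lambda v:(proj(c,F(f,[v[0],v[1],z]))-px).ravel(),[0,-150]); print(nm,c,q.x)
E
```

```text
[ 0.58385669 -0.03904343  0.15796956] [[-0.2, 1.0], [1.8, -0.5], [-1.3, 0.3], [-0.5, -0.5], [0.1, -1.2], [-1.5, -0.7], [-0.1, 0.1], [0.9, -0.5], [1.3, -0.3], [-0.4, 0.3], [0.2, -1.0], [1.1, -0.6], [-0.1, 0.8], [-1.4, -0.2]]
handle top [ 0.5773 -0.1983  0.1718] 0.34 [[ -31.5 -156.3  171.8]]
bar tip [ 0.5463 -0.1386  0.2506] 0.45 [[-52.8 -92.4 250.6]]
timber near-top L corner robot side [ 0.5549 -0.0142  0.0701] 0.85 [[-24.7  29.1  70.1]]
timber near rail side [ 0.6021 -0.0106  0.0633] 0.42 [[22.5 25.2 63.3]]
timber far robot [0.5296 0.1586 0.0372] 0.1 [[-22.5 203.7  37.2]]
timber far rail [0.5772 0.1662 0.0533] 0.73 [[ 25.8 203.7  53.3]]
saddle +y robot corner [ 0.5659 -0.1111  0.0955] 0.74 [[-29.1 -68.4  95.5]]
end face [[0.54610148 0.19796827 0.045     ]]
guard [[ 0.62257207 -0.02781315  0.25      ]]
handle scene [ -29.73457224 -167.30224818]
handle top [ -29.84538702 -161.54393441]
```

```bash
cat >> h.py <<'E'
def boxmask(n,f,lo,hi):
    C=np.array([[x,y,z] for x in(lo[0],hi[0]) for y in(lo[1],hi[1]) for z in(lo[2],hi[2])])
    m=np.zeros((384*4,512*4),np.uint8); cv2.fillConvexPoly(m,cv2.convexHull((proj(n,F(f,C))*4+2).astype(np.int32)),1); return cv2.resize(m.astype(np.float32),(512,384),interpolation=cv2.INTER_AREA)
def handle(f,im,x0=-20,y0=-163):
    M={}
    for n in im:
        w=(boxmask(n,f,(x0-60,y0-60,90),(x0+60,y0+60,170))>0)
        M[n]=((im[n].max(2)<48)&w).astype(np.float32)
    best=[]
    for n in (["scene"],["top"],["scene","top"]):
        c=[(sum(np.abs(boxmask(k,f,(x-13,y-8,100),(x+13,y+8,155))-M[k]).sum() for k in n if k in M),x,y) for x in range(x0-20,x0+21,2) for y in range(y0-20,y0+21,2)]
        best.append(min(c))
    return {n:M[n].sum() for n in M},best
E
python3 - <<'E'
from h import *
f=np.load("f.npy"); im={n:cv2.imread(f"pics/{n}0.png") for n in("scene","top")}
print(handle(f,im))
# timber: fit outline x,y,yaw
R={}
for n in im:
    imaging.capture(n); L=imaging.outline_of(n,"timber")
    ref=F(f,[0,115,60]); u,v=proj(n,ref)[0].astype(int)
    for d in L:
        if d["region"][v,u]: R[n]=d["region"].astype(np.float32); break
print(list(R))
def cost(p):
    g=np.r_[F(f,[p[0],p[1],0])[0,:2],f[2]+p[2]]
    return sum(np.abs(boxmask(n,g,(-25,-90,20),(25,90,60))-R[n]).sum() for n in R)
from scipy.optimize import minimize
b=min((minimize(cost,[x0,115,0],method="Nelder-Mead",options=dict(initial_simplex=[[x0,115,0],[x0+6,115,0],[x0,122,0],[x0,115,.06]])) for x0 in(-5,3)),key=lambda r:r.fun); print(b.x,b.fun,[R[n].sum() for n in R])
# overlay
for n,cr,k in (("scene",(0,300,90,290),2.6),("top",(50,235,180,430),3)):
    o=im[n].copy(); o=cv2.resize(o,None,fx=4,fy=4,interpolation=cv2.INTER_CUBIC)
    def box(lo,hi,c,g=f):
        C=np.array([[x,y,z] for x in(lo[0],hi[0]) for y in(lo[1],hi[1]) for z in(lo[2],hi[2])]);q=(proj(n,F(g,C))*4+2).astype(int)
        for i in range(8):
            for j in range(i):
                if bin(i^j).count("1")==1: cv2.line(o,tuple(map(int,q[i])),tuple(map(int,q[j])),c,1)
    box((-120,-250,0),(165,290,20),(0,0,255)); box((-40,240,20),(40,280,80),(255,0,0)); box((40,-235,250),(165,245,256),(0,255,255)); box((30,-230,20),(70,270,70),(255,0,255))
    h=handle(f,im)[1][2]; box((h[1]-13,h[2]-8,100),(h[1]+13,h[2]+8,155),(0,255,0)); box((-30,h[2]-15,76),(125,h[2]+100,100),(0,255,0))
    box((-25,-90,20),(25,90,60),(255,255,0),np.r_[F(f,[b.x[0],b.x[1],0])[0,:2],f[2]+b.x[2]])
    o=o[cr[0]*4:cr[1]*4,cr[2]*4:cr[3]*4]; s=min(800/o.shape[1],600/o.shape[0]); cv2.imwrite(f"pics/o_{n}.png",cv2.resize(o,None,fx=s,fy=s,interpolation=cv2.INTER_AREA))
E
```

```text
({'scene': np.float32(260.0), 'top': np.float32(93.0)}, [(np.float32(149.25), -28, -169), (np.float32(71.25), -30, -167), (np.float32(222.375), -30, -167)])
['scene', 'top']
[3.11088419e+00 1.15975477e+02 8.19993746e-04] 200.5625 [np.float32(1818.0), np.float32(1354.0)]
```

View pics/o_top.png

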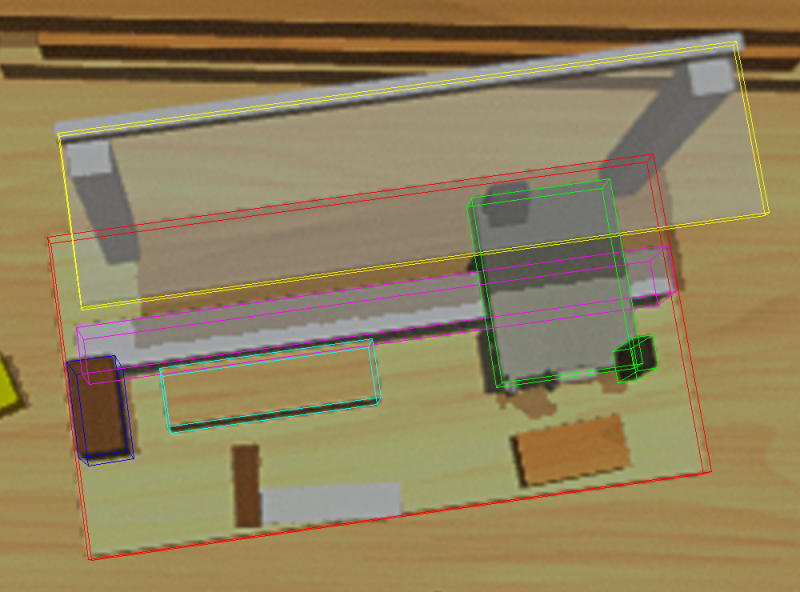

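View pics/o_scene.png

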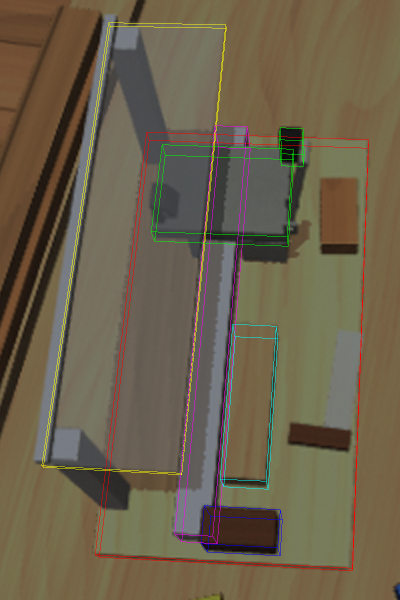

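The fit holds: the handle is at about fence (-30,-165), the timber ends at y 26 and 206, and the stop needs roughly 125 mm of travel. The tool stays upright because moves can't tilt it, and a pinch would put the gripper body into the raised bar. I'll push the handle from behind with the outer face of an open finger.

```bash
python3 -m inch '0 0 0 0.11 1;0 0 0 0.109 1;20 -10 0 0 1;34 -19 0 0 1;34 -19 0 0 1'; python3 -m inch '34 -19 0 0 1;34 -19 0 0 1;34 -19 0 0 1;34 -19 0 0 1;34 -19 0 0 1'; python3 -m inch '34 -19 0 0 1;34 -19 0 0 1;34 -19 0 0 1;20 -10 0 0 1;0 0 0 0 1'
python3 - <<'E'
from h import *
f=np.load("f.npy"); s=env.get_state(); print(inv(f,s["tool_pos"]),s["eef_rot"],f[2],s["joints"],s["force"])
im={n:imaging.capture(n) for n in("scene","top")}
cv2.imwrite("pics/a.png",np.hstack([cv2.resize(im["scene"],(400,300)),cv2.resize(im["top"],(400,300))]))
E
```

```text
time_s: 1.62
tool_pos: [0.3095, -0.5197, 0.2138]
eef_rot: [3.141, -0.0, 0.155]
force: [0.3, -0.4, -0.4]
opening: 0.0913
grip_force: 0.0
time_s: 2.03
tool_pos: [0.4636, -0.398, 0.2141]
eef_rot: [3.141, -0.0, 0.158]
force: [0.1, -0.9, -0.3]
opening: 0.0912
grip_force: 0.0
time_s: 2.45
tool_pos: [0.5756, -0.3108, 0.2138]
eef_rot: [-3.141, -0.001, 0.162]
force: [-0.7, 0.3, -0.6]
opening: 0.0913
grip_force: 0.0
[[ -50.869581   -267.11163341  213.75401335]] [-3.14125402e+00 -1.23831156e-03  1.61545280e-01] 0.15796955768617615 [-5.86934513e-01  5.35309748e-01  1.26856504e+00  1.12132393e-03
  1.33704111e+00  8.22056958e-01] [-0.68588681  0.26776246 -0.61753361]
```

View pics/a.png

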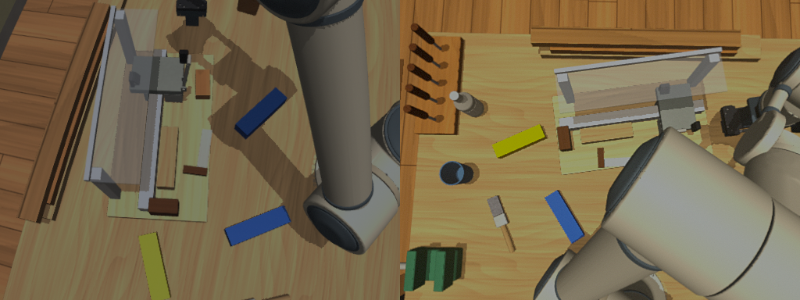

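The gripper is behind the stop at fence (-51,-267) and clear of everything. I'll align it, descend and approach the handle.

```bash
python3 -m inch '21 0 20 0 1;0 0 30 0 1;0 0 30 0 1;0 0 16 0 1;0 -8 0 0 1' | grep -E "pos|force"; python3 -m inch '0 -4 0 0 1;0 -4 0 0 1;0 -4 0 0 1;0 -4 0 0 1;0 0 0 0 1'| grep -E "pos|force"; python3 -m inch '0 -3 0 0 1;0 -3 0 0 1;0 -3 0 0 1;0 -3 0 0 1;0 0 0 0 1'| grep -E "pos|force"; python3 -m inch '0 -3 0 0 1;0 -3 0 0 1;0 -3 0 0 1;0 -3 0 0 1;0 0 0 0 1'| grep -E "time|pos|force"
cat > st.py <<'E'
from h import *
f=np.load("f.npy"); s=env.get_state(); c=np.cos(f[2]);k=np.sin(f[2]);F0=s["force"]
print("fence",inv(f,s["tool_pos"])[0].round(1),"Ff",np.round([c*F0[0]+k*F0[1],-k*F0[0]+c*F0[1],F0[2]],1),"rot",s["eef_rot"].round(3),"t",s["time_s"])
E
python3 st.py
```

```text
tool_pos: [0.589, -0.3035, 0.1142]
force: [-0.5, 0.5, 0.3]
grip_force: 0.0
tool_pos: [0.5895, -0.2864, 0.119]
force: [-1.0, 0.3, 1.0]
grip_force: 0.0
tool_pos: [0.5873, -0.2747, 0.1179]
force: [0.2, -0.0, -0.4]
grip_force: 0.0
time_s: 4.22
tool_pos: [0.5854, -0.2627, 0.1179]
force: [-0.1, -0.3, -0.6]
grip_force: 0.1
fence [ -33.7 -221.1  117.9] Ff [-0.2 -0.3 -0.6] rot [-3.141 -0.     0.158] t 4.2167
```

```bash
python3 -m inch '0 -3 0 0 1;0 -3 0 0 1;0 -3 0 0 1;0 -3 0 0 1;0 -3 0 0 1'| grep -E "pos|force"; python3 -m inch '0 -3 0 0 1;0 -3 0 0 1;0 -3 0 0 1;0 -3 0 0 1'| grep -E "time|pos|force"
python3 st.py; python3 - <<'E'
from h import *
f=np.load("f.npy")
im={n:imaging.capture(n) for n in("scene","top")}
a=im["scene"][30:180,150:300];b=im["top"][90:240,270:420]
cv2.imwrite("pics/b.png",np.hstack([cv2.resize(a,(400,400),interpolation=3),cv2.resize(b,(400,400),interpolation=3)]))
E
```

```text
tool_pos: [0.5832, -0.2482, 0.118]
force: [0.7, -2.7, -0.5]
grip_force: 1.6
time_s: 4.97
tool_pos: [0.5813, -0.2364, 0.118]
force: [2.5, -3.8, -0.4]
grip_force: 1.5
fence [ -33.6 -194.5  118. ] Ff [ 1.8 -4.2 -0.4] rot [ 3.141 -0.     0.158] t 4.9667
```

View pics/b.png

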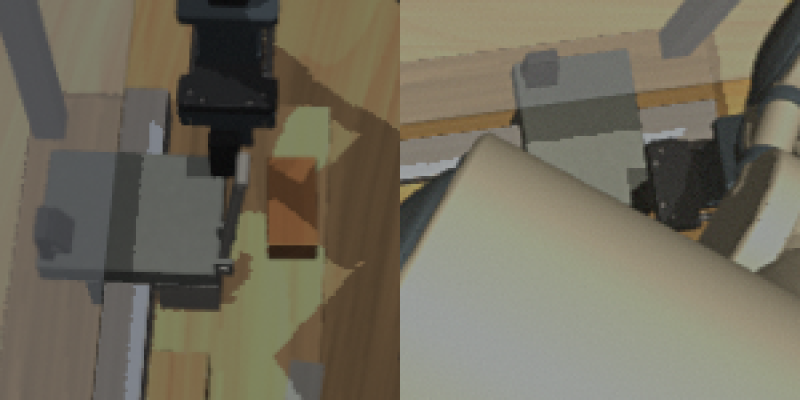

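The finger is pushing the handle at about 4 N, matching the rail friction, and the stop is sliding with the bar still up. Continuing.

```bash
for i in 1; do python3 -m inch '0 -4 0 0 1;0 -4 0 0 1;0 -4 0 0 1;0 -4 0 0 1;0 -4 0 0 1'| grep -E "tool|^force"; python3 -m inch '0 -4 0 0 1;0 -4 0 0 1;0 -4 0 0 1;0 -4 0 0 1;0 -4 0 0 1'| grep -E "tool|^force"; python3 -m inch '0 -3 0 0 1;0 -3 0 0 1;0 -3 0 0 1;0 -3 0 0 1;0 -3 0 0 1'| grep -E "tool|^force";python3 -m inch '0 -2 0 0 1;0 -2 0 0 1;0 -2 0 0 1;0 -2 0 0 1;0 -2 0 0 1'| grep -E "tool|^force";done; python3 st.py
```

```text
tool_pos: [0.5779, -0.2165, 0.1179]
force: [1.4, -2.5, 0.6]
tool_pos: [0.5749, -0.1968, 0.1179]
force: [1.3, -3.8, -0.0]
tool_pos: [0.5726, -0.1822, 0.1179]
force: [1.7, -4.4, -0.4]
tool_pos: [0.5711, -0.1726, 0.118]
force: [2.0, -5.5, -1.0]
fence [ -33.6 -129.9  118. ] Ff [ 1.1 -5.7 -1. ] rot [ 3.141 -0.     0.158] t 6.7333
```

```bash
python3 -m inch '0 -2 0 0 1;0 -2 0 0 1;0 -2 0 0 1;0 -2 0 0 1;0 -2 0 0 1'| grep -E "tool|^force";python3 -m inch '0 -1.5 0 0 1;0 -1.5 0 0 1;0 -1.5 0 0 1;0 -1.5 0 0 1'| grep -E "tool|^force"; python3 -m inch '0 -1 0 0 1;0 -1 0 0 1;0 -1 0 0 1;0 -1 0 0 1'| grep -E "tool|^force";python3 st.py
```

```text
tool_pos: [0.5696, -0.1627, 0.118]
force: [2.6, -4.5, -1.9]
tool_pos: [0.5687, -0.1568, 0.118]
force: [3.2, -4.3, -1.9]
tool_pos: [0.5681, -0.1528, 0.118]
force: [2.1, -4.3, -1.7]
fence [ -33.5 -109.9  118. ] Ff [ 1.4 -4.6 -1.7] rot [ 3.141 -0.     0.158] t 7.8167
```

```bash
python3 -m inch '0 -1 0 0 1;0 -1 0 0 1;0 -1 0 0 1'| grep -E "tool|^force";python3 -m inch '0 -1 0 0 1;0 -1 0 0 1;0 -1 0 0 1'| grep -E "tool|^force"; python3 -m inch '0 -1 0 0 1;0 -1 0 0 1'| grep -E "tool|^force";python3 st.py
```

```text
tool_pos: [0.5676, -0.1499, 0.118]
force: [2.7, -4.7, -1.5]
tool_pos: [0.5673, -0.1476, 0.118]
force: [2.6, -17.8, -3.0]
tool_pos: [0.5674, -0.1474, 0.1182]
force: [1.1, -32.8, -5.8]
fence [ -33.3 -104.5  118.2] Ff [ -4.  -32.5  -5.8] rot [ 3.137e+00 -1.000e-03  1.580e-01] t 8.4833
```

Force rose to 32 N with no further motion, so the timber is snug. I'll back off, rise, and go to the robot side of the bar with the fingers shut.

```bash
python3 -m inch '0 1 0 0 1;0 2 0 0 1;0 4 0 0 1;0 8 0 0 1;0 10 -10 0 1'| grep -E "tool|^force"; python3 -m inch '0 0 -30 0 1;0 0 -30 0 1;-20 0 -20 0 1;-30 0 -7 0 1;-30 0 0 0 0' | grep -E "tool|^force"; python3 -m inch '-25 -10 0 0 0;0 -40 0 0 0;0 -40 0 0 0;0 -40 0 0 0;0 -30 0 0 0' | grep -E "tool|^force|open"; python3 -m inch '0 0 0 0 0;0 0 0 0 0'>/dev/null; python3 st.py
python3 - <<'E'
from h import *
im={n:imaging.capture(n) for n in("scene","top")}
a=im["scene"][70:290,90:290];b=im["top"][90:240,180:380]
cv2.imwrite("pics/c.png",np.hstack([cv2.resize(a,(400,440),interpolation=3),cv2.resize(b[:,:],(400,440),interpolation=3)]))
E
```

```text
tool_pos: [0.5694, -0.1691, 0.1265]
force: [-1.4, 0.1, -0.4]
tool_pos: [0.4917, -0.1827, 0.2168]
force: [-1.0, -0.3, -0.0]
tool_pos: [0.4404, -0.026, 0.215]
force: [1.1, -0.7, -0.1]
opening: 0.0541
fence [-138.8   34.4  215.1] Ff [-0.3 -1.  -0.7] rot [-3.141  0.     0.161] t 9.9
```

View pics/c.png

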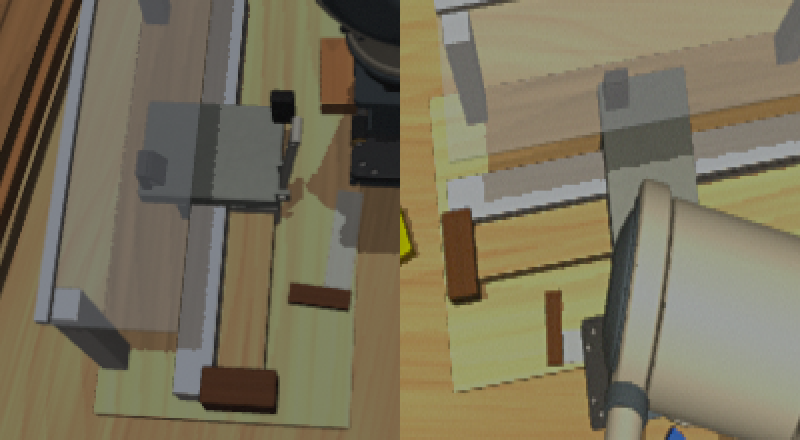

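The timber touches the end block and the stop's foot sits behind it. The handle is at scene crop (283,105) and the bar tip at (297,122).

```bash
python3 - <<'E'
from h import *
f=np.load("f.npy"); im={"scene":imaging.capture("scene")}
print(handle(f,im,-30,-42)[1][0])
for y in(35,40,45): print(y, proj("scene",F(f,[[-46,y,242],[-35,y,112]])).round(1).tolist(), "vs tip",S(297,122)+[0,35],"->", [297/2+90,122/2+70])
s=env.get_state(); print(s["opening"])
E
```

```text
(np.float32(136.0625), -28, -40)
35 [[235.8, 132.3], [232.4, 157.8]] vs tip [238.5  96. ] -> [238.5, 131.0]
40 [[235.7, 134.7], [232.3, 160.0]] vs tip [238.5  96. ] -> [238.5, 131.0]
45 [[235.5, 137.1], [232.2, 162.1]] vs tip [238.5  96. ] -> [238.5, 131.0]
0.02867007553606919
```

```bash
python3 -m inch '12 -4 0 0 0;12 0 0 0 0;12 0 0 0 0;12 0 0 0 0;10 0 0 0 0'| grep -E "tool|^force"; python3 -m inch '10 0 0 0 0;10 0 0 0 0;10 0 0 0 0;10 0 0 0 0;10 0 0 0 0'| grep -E "tool|^force|open"; python3 -m inch '10 0 0 0 0;8 0 0 0 0;6 0 0 0 0;0 0 0 0 0'| grep -E "tool|^force|open"; python3 st.py
```

```text
tool_pos: [0.5, -0.0154, 0.2148]
force: [0.2, 0.7, 0.2]
tool_pos: [0.5485, -0.007, 0.2148]
force: [-1.7, -0.9, -0.0]
opening: 0.0004
tool_pos: [0.5726, -0.0031, 0.2149]
force: [-0.6, 0.7, 1.2]
opening: 0.0006
fence [ -5.5  37.2 214.9] Ff [-0.5  0.8  1.2] rot [ 3.142e+00 -1.000e-03  1.580e-01] t 11.2167
```

```bash
python3 -m inch '0 0 8 0 0;0 0 8 0 0;0 0 8 0 0;0 0 8 0 0;0 0 8 0 0'| grep -E "tool|^force"; python3 -m inch '0 0 8 0 0;0 0 8 0 0;0 0 8 0 0;0 0 6 0 0;0 0 6 0 0'| grep -E "tool|^force"; python3 -m inch '0 0 4 0 0;0 0 4 0 0;0 0 2 0 0;0 0 0 0 0'| grep -E "tool|^force"; python3 st.py
```

```text
tool_pos: [0.571, -0.0033, 0.1739]
force: [-1.1, 0.3, 2.7]
tool_pos: [0.5717, -0.0033, 0.1384]
force: [1.1, 0.0, 5.2]
tool_pos: [0.5717, -0.0033, 0.1286]
force: [0.7, 0.4, 2.0]
fence [ -6.3  37.2 128.6] Ff [0.7 0.3 2. ] rot [ 3.142 -0.     0.158] t 12.3833
```

The bar is following the finger with about 2 to 5 N. Now I'll press through the catch.

```bash
python3 -m inch '0 0 2 0 0;0 0 2 0 0;0 0 1 0 0'| grep -E "tool|^force"; python3 -m inch '0 0 1 0 0;0 0 1 0 0'| grep -E "tool|^force"; python3 -m inch '0 0 1 0 0;0 0 1 0 0'| grep -E "tool|^force";  python3 -m inch '0 0 1 0 0;0 0 1 0 0'| grep -E "tool|^force"; python3 st.py
```

```text
tool_pos: [0.5722, -0.0033, 0.1242]
force: [3.7, 1.2, 6.4]
tool_pos: [0.5725, -0.0033, 0.1227]
force: [-0.3, 2.2, 18.4]
tool_pos: [0.5729, -0.0033, 0.1214]
force: [-0.5, 2.0, 26.2]
tool_pos: [0.5732, -0.0032, 0.1199]
force: [-2.2, 1.8, 33.9]
fence [ -4.9  37.  119.9] Ff [-1.9  2.1 33.9] rot [ 3.141 -0.004  0.158] t 13.1333
```

```bash
python3 -m inch '-1 0 1 0 0;0 0 1 0 0'| grep -E "tool|^force"; python3 -m inch '0 0 1 0 0;0 0 1 0 0'| grep -E "tool|^force";  python3 -m inch '0 0 1 0 0;0 0 1 0 0'| grep -E "tool|^force"; python3 st.py
```

```text
tool_pos: [0.5734, -0.0034, 0.118]
force: [7.9, 3.3, 17.1]
tool_pos: [0.5729, -0.0035, 0.1154]
force: [5.4, 2.5, 24.5]
tool_pos: [0.5731, -0.0035, 0.1149]
force: [-5.1, 1.7, 62.0]
fence [ -5.   36.8 114.9] Ff [-4.8  2.4 62. ] rot [ 3.14  -0.006  0.158] t 13.6333
```

It snapped: the force dropped from 34 to 17 N, then rose hard at z 115, which is the expected hard stop. Releasing and retreating.

```bash
python3 -m inch '0 0 -1 0 0;0 0 -2 0 0;0 0 -4 0 0;0 0 -8 0 0;0 0 -15 0 0'| grep -E "tool|^force"; python3 -m inch '0 0 -30 0 0;0 0 -35 0 0;-20 0 -15 0 0;-30 0 0 0 0;-40 0 0 0 0'| grep -E "tool|^force"; python3 -m inch '-40 0 0 0 0;-40 0 0 0 0;0 40 0 0 0;0 40 0 0 0;0 40 0 0 0' >/dev/null;  python3 -m inch '0 40 0 0 0;0 40 0 0 0;0 40 0 0 0;0 0 0 0 0' >/dev/null; python3 st.py
python3 - <<'E'
from h import *
im={n:imaging.capture(n) for n in("scene","top")}
a=im["scene"][70:290,90:290];b=im["top"][60:240,180:400]
cv2.imwrite("pics/d.png",np.hstack([cv2.resize(a,(400,440),interpolation=3),cv2.resize(b,(400,440),interpolation=3)]))
E
```

```text
tool_pos: [0.569, -0.0034, 0.1411]
force: [-0.1, -0.9, 0.3]
tool_pos: [0.4821, -0.0177, 0.2229]
force: [-0.8, 0.3, -0.4]
fence [-177.9 -208.9  222. ] Ff [-0.9  1.7 -1.1] rot [ 3.139 -0.     0.154] t 15.2167
```

View pics/d.png

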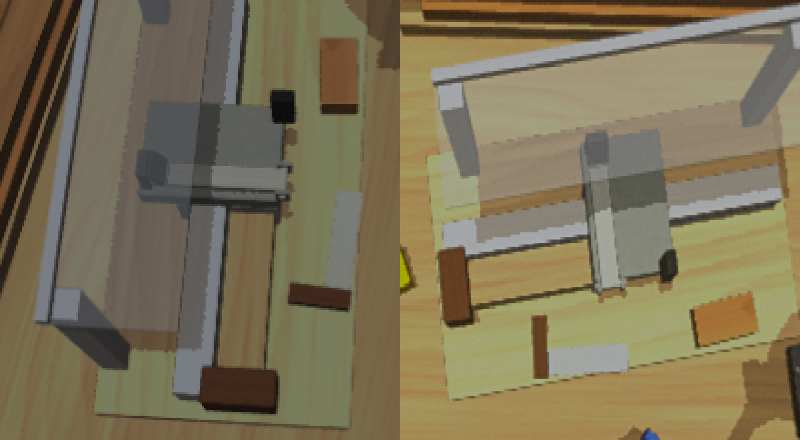

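The bar lies level under the catch, the timber sits between the stop and the end block, and the square and offcut haven't moved. The arm is clear, so I'm handing in.

```bash
python3 -c "
from plant import env
print(env.job_done())"
```

```text
the job is handed in; nothing more can be done
None
```

The job is handed in, with no verdict shown: the timber is snug between stop and end block, the locking bar snapped under its catch, the arm is clear, and the square and offcut look unmoved in the last pictures.

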